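Stack the spice tins and jars on their coasters

ROBOT

A 6-joint arm with a two-finger parallel gripper is mounted at the origin on a cart in front of the work surface, level with it; the furniture and walls round the work are solid. World frame = base frame: x ahead of the robot, y to its left, z up, the work surface at z = 0. Lengths are in m, angles in rad, forces in N, time in s.
With the tool pointing down it reaches from about 0.325 to 0.925 m from the base axis. Payload 3.1 kg.
Tool frame: the origin (TCP) lies between the finger pads; the fingertips stand 22 mm ahead of it and the grasp point (between the pads) lies 3 mm ahead of it; z points along the fingers, y is the line along which they close (so a half turn about z gives the same grasp; the last joint's range is limited). The gripper opens to 85 mm and grips with 20 to 120 N. Pads are 22 mm wide; open, the fingers measure 114 mm over their backs; the gripper's body (76 mm by 85 mm) begins 54 mm behind the grasp point. The pads swing forward as they close: fully open they stand 13 mm farther back than shut.
Start: joints at [1.149, 0.217, 1.613, -0, 1.311, -0.112], TCP at [0.191, 0.595, 0.23] pointing down, gripper open.
Joint ranges: [-2.75, 2.75], [-0.78, 2.1], [0.31, 2.55], [-1.13, 4.27], [0.13, 2.63], [-2.58, 2.58]. Speed limits (rad/s): [2.79, 2.79, 3.14, 3.14, 3.14, 3.14].

INTERFACE

Orientations are given as a unit quaternion [w, x, y, z].
In Python, from bench import env, vision, job gives the robot as it stands. The module is installed in compiled form; this text tells all that it offers.
- The arm moves only by the tool play_rows, never from a script. Its argument "steps" is one flat list of numbers, 6 for each row, row after row: the shift along the tool's x, y, z in mm, then the turn, a rotation vector about the tool's x, y, z in rad. A call has 1 to 20 rows; each row is the pose to reach, as a shift and turn from the pose commanded when the call began, along the tool's axes at that moment; what a row does not reach only later rows make up. A row lasts 1/10 s, in which the tool goes at most 50 mm and 8.59 degrees, less where a joint would pass 70% of its speed; a pose out of reach is approached as far as the arm can. A call with a gripper value outside its range is refused whole. "gripper" is the finger opening in mm, from 0 to 85.4, set as the call begins (left out, the last holds). The fingers move at their own pace and stop on an object; "grip_force" is the grip in N (left out, the last holds). Time passes only in rows, so rows that repeat a pose let the fingers close. It gives the time, the measured TCP pose, the force, the opening and the grip force at its end, in the units of the state.
- env.state(): the state, without advancing time (a new reading comes with each control period).
- vision.get_image(name): name is "scene" or "top" or "wrist"; returns a dict with "pixels" (420x560x3 uint8, red, green, blue), "mtx" (3x3 intrinsics, pixels), "eye" and "rotation" of the camera in the world; the wrist camera has in their place "hand_eye" (4x4, takes a point from camera to tool coordinates, whose origin is the TCP and whose axes are the flange's). Camera axes: x right, y down, z forward; pixel columns grow to the right and rows downward; lengths in m; the calibration is good to about 2 mm. The wrist camera is an equidistant fisheye: a pixel r from the principal point sees the ray r / f radians off the axis. A picture is of the moment at which its call begins: read the wrist's pose just before it. There is no depth.
- job.job_done(): hands the job in; it is judged then, once.
The state is a dict: "t": time; "joints": joint angles; "dq": joint speeds; "joint_efforts": joint torques, N m; "eef_pos": TCP position; "ee_rot": TCP orientation; "force": force on the tool from outside, world axes, zero at the start; "moment": the same for the moment, N m; "grip_width": finger opening in m; "gripper_force": force on a finger pad.
Only numpy, scipy, OpenCV 4.12 (cv2) and the standard library are available. Lean on these libraries where they do the work, as an engineer would, in place of code of your own. Each camera call takes 0.05 s, during which the arm holds its last target. There are 200 camera calls.

TASK

Build two upright stacks for the larder shelf, each thing well centred on what is below it: on the round cork coaster the orange-lidded tin, on that the pink tin, and the black-lidded tin at the top; on the square blue tile the jam jar, and on its lid the small jar with the cork stopper. Leave the onion, the mug and the garlic standing where they are, and let go of everything at the end.

Things in the scene. Friction and masses are not known exactly. Their poses are not given: they have to be found in the camera images.
- orange_tin_centre (a point): black round spice tin with an orange lid and orange foot, 61 mm across, 80 mm tall; loose. The point is on its axis, half-way up; z is its axis, up. A plain upright cylinder to grasp from above across the body, 20 to 30 mm below its top so that the gripper stays clear of the lid. Top and bottom lie 40 mm above and below the point
- pink_tin_centre (a point): pink and green round spice tin with a pink lid, 55 mm across, 71 mm tall; loose. The point is on its axis, half-way up; z is its axis, up. A plain upright cylinder to grasp from above across the body, 20 to 30 mm below its top so that the gripper stays clear of the lid. Top and bottom lie 35.5 mm above and below the point
- black_lid_tin_centre (a point): red and black round spice tin with a black lid, 55 mm across, 71 mm tall; loose. The point is on its axis, half-way up; z is its axis, up. A plain upright cylinder to grasp from above across the body, 20 to 30 mm below its top so that the gripper stays clear of the lid. Top and bottom lie 35.5 mm above and below the point
- jam_jar_centre (a point): glass jar of red jam with a red and white checked lid, 66 mm across, 82 mm tall, flat on top; loose. The point is on its axis, half-way up; z is its axis, up. A plain upright cylinder to grasp from above across the body, 20 to 30 mm below its top so that the gripper stays clear of the lid. Top and bottom lie 41 mm above and below the point
- cork_jar_centre (a point): small glass jar of red-brown spice with a cork in its neck, body 56 mm across, 111 mm tall with the cork; loose. The point is on its axis, half-way up; z is its axis, up. A plain upright cylinder to grasp from above across the body, 20 to 30 mm below its top so that the gripper stays clear of the lid. The foot lies 55 mm below the point and the straight glass body ends 44 mm above it, the cork 56 mm above it
- cork_coaster_top (a point): round wooden coaster with a cork face, 104 mm across, 8 mm thick, fixed to the worktop; the point is the centre of its top face, z up
- tile_coaster_top (a point): square blue tile coaster, 104 mm a side, 8 mm thick, fixed to the worktop; the point is the centre of its top face, z up, x and y along its sides
- onion: brown onion, 79 mm across, 85 mm tall, loose; a bystander, not to be moved. Origin at the centre of its underside, z up
- mug: white mug, 82 mm across and 91 mm tall with a handle on its -y side, loose; a bystander, not to be moved. Origin at its underside, z up
- garlic: white garlic bulb, 60 mm across, 58 mm tall, loose; a bystander, not to be moved. Origin at the centre of its underside, z up
Not all that is in view belongs to the job. What is shaped like the part that bears pink_tin_centre but purple or turquoise is not meant. What is shaped like the part that bears jam_jar_centre but purple or turquoise is not meant.

How it is judged:
By the outcome, as a careful person would: the job done as asked, in the order asked, and still so for the second after the job is handed in, with the robot touching nothing.
It also fails if it takes over 134 s, if anything falls off the work surface, if the arm or the gripper's body presses on something with over 40 N, if the wrist force passes 120 N, or if a joint passes its speed limit or range.

## Working session

There is one attempt and no reset: what is moved stays moved. The work goes in short steps, Python scripts to look and compute and a tool call to move; the robot and the scene stay as the last step left them, time stands still between calls to the robot, and variables do not carry over. Pictures are saved under pics/ and viewed, at most 14 in all, crops included, and the job is handed in when it is done.

Besides the shell and the picture viewer there is one more tool, called as name(argument=value, ...) on one line, values as JSON. play_rows: Moves the arm, as the interface text tells. Its arguments: {"type":"object","properties":{"steps":{"type":"array","items":{"type":"number"}},"gripper":{"type":"number"},"grip_force":{"type":"number"}},"required":["steps"]}

```bash
mkdir -p pics; cat > h.py <<'E'
import numpy as np, cv2
from bench import env, vision, job
def snap(n,f):
    s=env.state(); d=vision.get_image(n); cv2.imwrite(f'pics/{f}.png',d['pixels'][:,:,::-1]); np.save(f'pics/{f}.npy',{k:v for k,v in d.items()}|{'s':s},allow_pickle=True); return d
E
python3 - <<'E'
from h import *
for n in('scene','top','wrist'):
    d=snap(n,n+'0'); print(n,d['mtx'],d.get('eye'),d.get('rotation'),d.get('hand_eye'))
for n in('scene','top'):
    cv2.imwrite(f'pics/{n}0b.png',cv2.resize(cv2.imread(f'pics/{n}0.png'),(800,600),interpolation=cv2.INTER_CUBIC))
print(env.state())
E
```

```text
scene [[432.26812628   0.         275.62741888]
 [  0.         432.26812628 210.88344304]
 [  0.           0.           1.        ]] [ 0.08237798 -0.76875545  0.93317962] [-0.39925053  0.87621956 -0.25024086  0.10108321] None
top [[434.36145063   0.         285.26386947]
 [  0.         434.36145063 204.31291662]
 [  0.           0.           1.        ]] [0.36418421 0.07885813 1.25304743] [-0.06466005  0.70513089 -0.70352322  0.06053577] None
wrist [[325.1922621    0.         276.96100845]
 [  0.         325.1922621  211.67060239]
 [  0.           0.           1.        ]] None None [[-6.43308530e-04 -9.59986183e-01 -2.80046631e-01  7.20380166e-02]
 [ 9.99999617e-01 -4.51488148e-04 -7.49467686e-04 -3.45844242e-04]
 [ 5.93040888e-04 -2.80047006e-01  9.59986106e-01 -1.43277573e-01]
 [ 0.00000000e+00  0.00000000e+00  0.00000000e+00  1.00000000e+00]]
{'t': 0.15, 'joints': array([ 1.14876322e+00,  2.17578751e-01,  1.61459617e+00,  7.07969640e-07,
        1.31132262e+00, -1.12238321e-01]), 'dq': array([ 0.00208917, -0.00222369, -0.00368455,  0.00088335,  0.0019532 ,
       -0.00016402]), 'joint_efforts': array([-7.55026463e-05, -3.97442007e+01, -3.04414952e+01, -8.95709150e-05,
        5.80319887e-03,  2.33535013e-05]), 'eef_pos': array([0.19027587, 0.59465669, 0.22935358]), 'ee_rot': array([-2.51745708e-04,  1.54278739e-01,  9.88026904e-01, -9.18568903e-04]), 'force': array([0.01958598, 0.78261347, 0.28352368]), 'moment': array([ 0.00482629,  0.05507782, -0.02023738]), 'gripper_force': 0.0, 'grip_width': 0.08533060354272944}
```

View pics/scene0b.png

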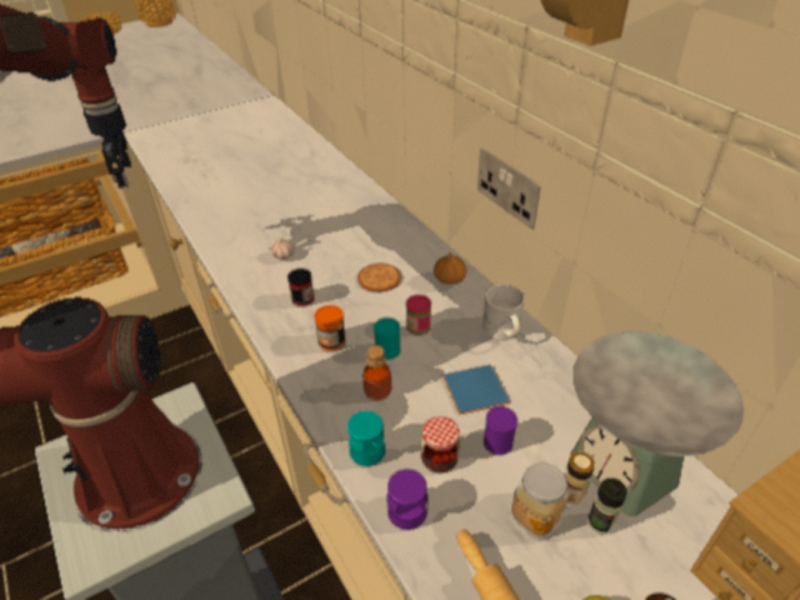

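View pics/top0b.png

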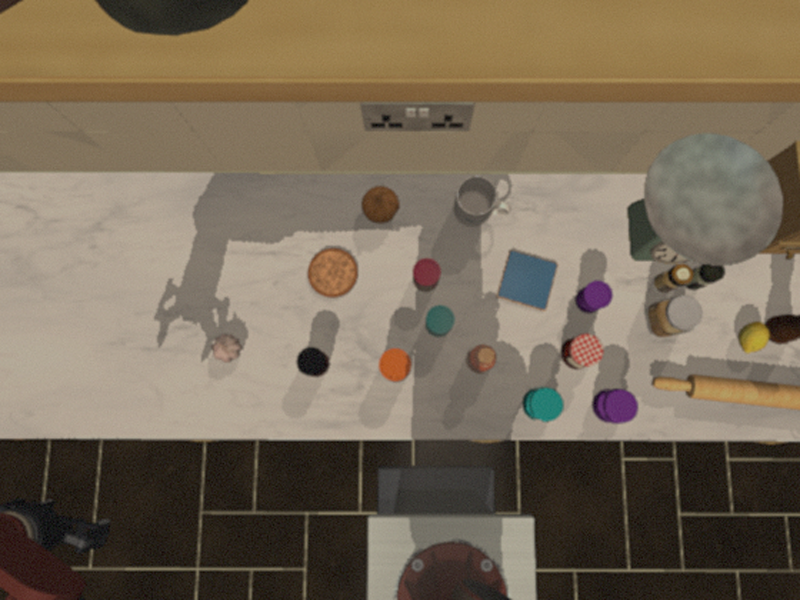

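```bash
python3 - <<'E'
from h import *
a=cv2.imread('pics/top0.png')[150:310,140:300]; b=cv2.imread('pics/top0.png')[150:310,290:450]
def g(a,x0,y0,s):
    a=cv2.resize(a,None,fx=s,fy=s,interpolation=cv2.INTER_CUBIC)
    for i in range(0,a.shape[1],20*s): cv2.putText(a,str(x0+i//s),(i,10),0,.35,(0,0,255),1); cv2.line(a,(i,0),(i,a.shape[0]),(0,255,255),1) 
    for i in range(0,a.shape[0],20*s): cv2.putText(a,str(y0+i//s),(0,i+10),0,.35,(0,0,255),1); cv2.line(a,(0,i),(a.shape[1],i),(0,255,255),1)
    return a
A=cv2.imread('pics/top0.png')[165:300,200:440]
cv2.imwrite('pics/topc.png',g(A[:, :],200,165,3))
S=cv2.imread('pics/scene0.png')[180:340,190:370]
cv2.imwrite('pics/scec.png',g(S,190,180,3))
E
```

```text
(no output)
```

View pics/topc.png

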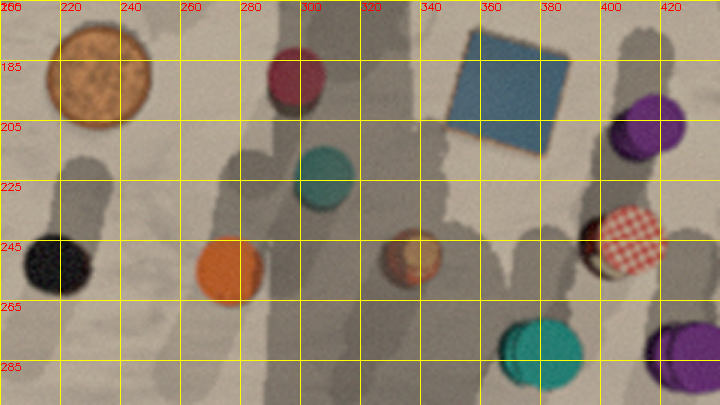

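View pics/scec.png

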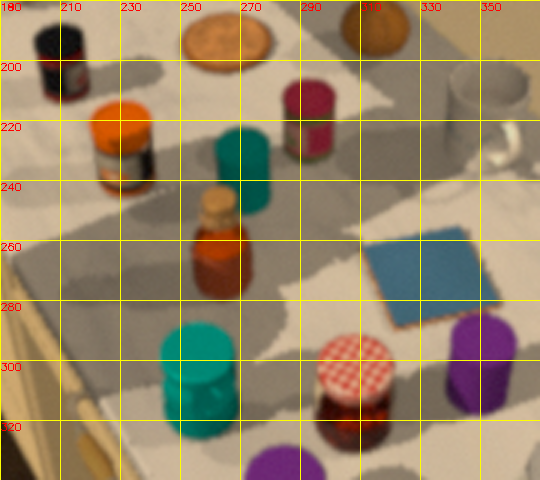

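```bash
cat >> h.py <<'E'
from scipy.spatial.transform import Rotation as R
def cam(d):
    if 'eye' in d and d['eye'] is not None:
        return np.array(d['eye']),R.from_quat(np.array(d['rotation']),scalar_first=True).as_matrix(),d['mtx'],0
    s=d['s'];H=d['hand_eye'];Rt=R.from_quat(s['ee_rot'],scalar_first=True).as_matrix()
    return s['eef_pos']+Rt@H[:3,3],Rt@H[:3,:3],d['mtx'],1
def load(f): return np.load(f'pics/{f}.npy',allow_pickle=True).item()
def back(d,u,v,z):
    e,r,K,fe=cam(d);x=(u-K[0,2])/K[0,0];y=(v-K[1,2])/K[1,1]
    if fe:
        t=np.hypot(x,y);k=np.sin(t)/t if t>1e-9 else 1;ray=np.array([x*k,y*k,np.cos(t)])
    else: ray=np.array([x,y,1])
    w=r@ray;return e+w*(z-e[2])/w[2]
def proj(d,P):
    e,r,K,fe=cam(d);c=(np.atleast_2d(P)-e)@r
    n=np.hypot(c[:,0],c[:,1])+1e-12
    k=np.arctan2(n,c[:,2])/n if fe else 1/c[:,2]
    return np.c_[c[:,0]*k*K[0,0]+K[0,2],c[:,1]*k*K[1,1]+K[1,2]]
def circ(x,y,z,rad):
    a=np.linspace(0,2*np.pi,60);return np.c_[x+rad*np.cos(a),y+rad*np.sin(a),0*a+z]
def overlay(f,objs,box,s,out):
    d=load(f);x0,y0,x1,y1=box
    a=cv2.resize(cv2.imread(f'pics/{f}.png')[y0:y1,x0:x1],None,fx=s,fy=s,interpolation=cv2.INTER_CUBIC)
    for x,y,z,rad in objs:
        p=((proj(d,circ(x,y,z,rad))-[x0,y0]+.5)*s-.5)
        cv2.polylines(a,[np.round(p).astype(int)],True,(0,255,0),1)
    cv2.imwrite(f'pics/{out}.png',a)
E
cat > m.py <<'E'
from h import *
d=load('top0')
px=dict(coaster=(233,190.7,.008,.052),pink=(299,190.7,.071,.0275),black=(218.3,253.5,.071,.0275),orange=(276.7,255.3,.08,.0305),jam=(410.7,245.3,.082,.033),cork=(340.3,248.7,.111,.012),tile=(369.7,195.7,.008,.05))
objs=[]
for k,(u,v,z,r) in px.items():
    P=back(d,u,v,z);print(k,P.round(4)); objs.append((P[0],P[1],z,r)); 
    objs.append((P[0],P[1],0.0,max(r,.028) if z>.01 else r))
    
overlay('top0',objs,(200,165,440,300),3,'ov_top');overlay('scene0',objs,(190,180,370,340),4,'ov_sc')
c=[back(d,200+a/3,165+b/3,.008) for a,b in((475,29),(570,57),(544,156),(447,127))]
print(np.round(c,4))
for n,u,v,z in(('onion',380/1.4286,204/1.4286,.06),('mug',476/1.4286,200/1.4286,.09),('garlic',227/1.4286,348/1.4286,.04)):print(n,back(d,u,v,z))
E
python3 m.py
```

```text
coaster [0.6275 0.2397 0.008 ]
pink [0.6145 0.048  0.071 ]
black [0.4401 0.2673 0.071 ]
orange [0.4351 0.1086 0.08  ]
jam [ 0.4626 -0.2516  0.082 ]
cork [ 0.4508 -0.0588  0.111 ]
tile [ 0.6132 -0.16    0.008 ]
[[ 0.6763 -0.1285  0.008 ]
 [ 0.6483 -0.2205  0.008 ]
 [ 0.5505 -0.1916  0.008 ]
 [ 0.5787 -0.0988  0.008 ]]
onion [0.75681204 0.14182643 0.06      ]
mug [ 0.75526509 -0.04738272  0.09      ]
garlic [0.46928495 0.43935295 0.04      ]
```

View pics/ov_sc.png

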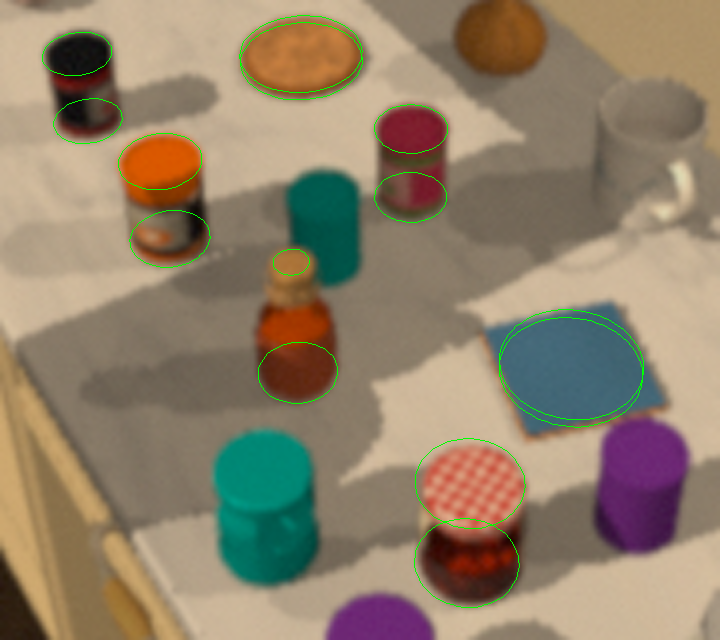

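View pics/ov_top.png

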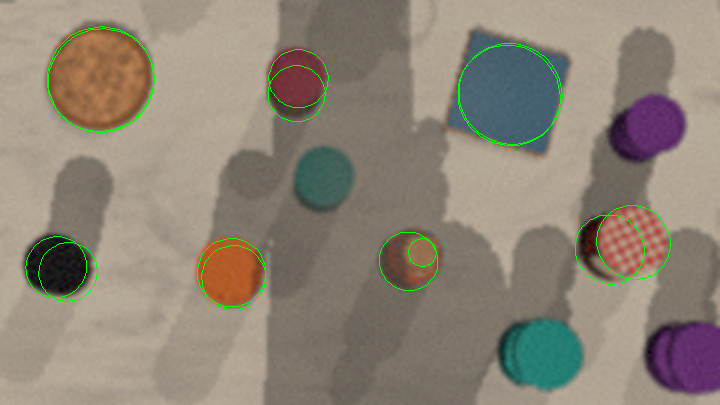

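```bash
cat >> h.py <<'E'
def go(x,y,z,yaw=90):
    s=env.state();Rt=R.from_quat(s['ee_rot'],scalar_first=True)
    a=np.radians(yaw);Rg=R.from_matrix(np.array([[-np.sin(a),np.cos(a),0],[np.cos(a),np.sin(a),0],[0,0,-1]]).T.reshape(3,3).T)
    print('pos',s['eef_pos'].round(4),'shift',(Rt.inv().apply(np.array([x,y,z])-s['eef_pos'])*1000).round(1),'rot',(Rt.inv()*Rg).as_rotvec().round(4),'w',round(s['grip_width'],4),'F',s['force'].round(1),'t',s['t'])
E
python3 -c "
from h import *
go(.435,.109,.2)"
```

```text
pos [0.1903 0.5947 0.2294] shift [-381.1 -387.9   30. ] rot [-0.0018 -0.0005 -0.3098] w 0.0853 F [0.  0.8 0.3] t 0.15
```

play_rows(steps=[-32,-32,2.5,0,0,-0.06,-64,-65,5,0,0,-0.12,-95,-97,7.5,0,0,-0.18,-127,-129,10,0,0,-0.24,-159,-162,12.5,0,0,-0.31,-191,-194,15,0,0,-0.31,-222,-226,17.5,0,0,-0.31,-254,-259,20,0,0,-0.31,-286,-291,22.5,0,0,-0.31,-318,-323,25,0,0,-0.31,-350,-356,27.5,0,0,-0.31,-371,-378,29,0,0,-0.31,-381,-388,30,0,0,-0.31,-381,-388,30,0,0,-0.31,-381,-388,30,0,0,-0.31,-381,-388,30,0,0,-0.31,-381,-388,30,0,0,-0.31], gripper=85, grip_force=40)

```text
t: 1.85
eef_pos: [0.4346, 0.1108, 0.2004]
ee_rot: [-0.0, -0.001, 1.0, 0.0]
force: [-0.0, 0.3, 0.3]
grip_width: 0.0851
gripper_force: 0.0
```

```bash
python3 -c "
from h import *
snap('wrist','w1')
O=(.4351,.1086)
overlay('w1',[(*O,.08,.0305),(*O,0,.0305),(.4508,-.0588,.111,.012),(.4508,-.0588,0,.028),(.4401,.2673,.071,.0275),(.6145,.048,.071,.0275),(.6275,.2397,.008,.052)],(0,0,560,420),1,'w1o')
a=cv2.imread('pics/w1o.png');cv2.imwrite('pics/w1o.png',cv2.resize(a,(800,600)))
go(*O,.058)"
```

```text
pos [0.4347 0.1107 0.2004] shift [ -0.4  -2.1 142.4] rot [ 0.0002 -0.0001  0.0023] w 0.0853 F [-0.2  0.9  0.3] t 1.9
```

View pics/w1o.png

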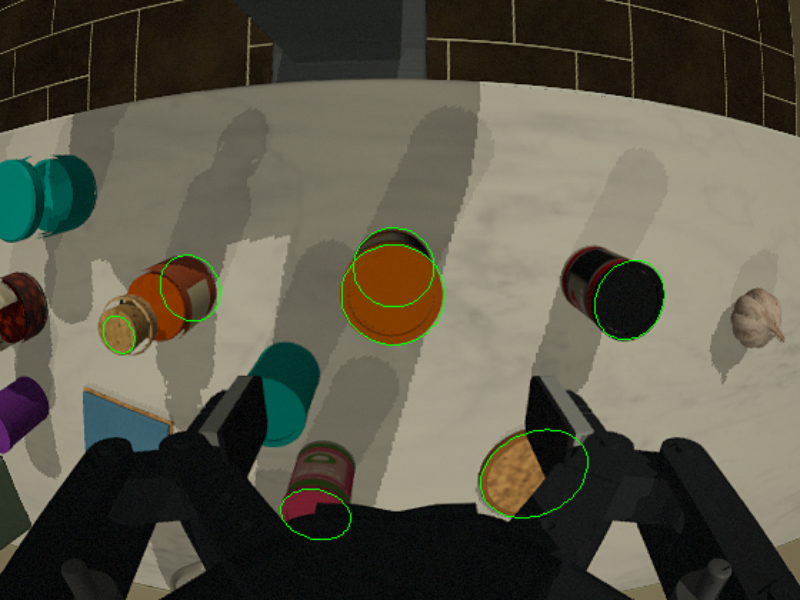

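play_rows(steps=[0,-1,25,0,0,0,0,-2,50,0,0,0,0,-2,75,0,0,0,0,-2,100,0,0,0,0,-2,120,0,0,0,0,-2,135,0,0,0,0,-2,142,0,0,0,0,-2,142,0,0,0,0,-2,142,0,0,0])

```text
t: 2.8
eef_pos: [0.4357, 0.1079, 0.0591]
ee_rot: [0.001, -0.0, 1.0, 0.0]
force: [0.6, -0.3, 0.2]
grip_width: 0.0851
gripper_force: 0.0
```

play_rows(steps=[0,0,0,0,0,0,0,0,0,0,0,0,0,0,0,0,0,0,0,0,0,0,0,0,0,0,0,0,0,0,0,0,0,0,0,0,0,0,0,0,0,0,0,0,0,0,0,0], gripper=30, grip_force=40)

```text
t: 3.6
eef_pos: [0.4364, 0.1077, 0.0598]
ee_rot: [0.001, 0.0, 1.0, 0.0]
force: [-0.2, 0.6, 5.6]
grip_width: 0.0586
gripper_force: 43.5
```

```bash
python3 -c "
from h import *
go(.6275,.2397,.2)"
```

```text
pos [0.4364 0.1077 0.0598] shift [-191.5  132.  -139.7] rot [ 0.0005  0.0024 -0.    ] w 0.0586 F [-0.2  0.6  5.6] t 3.6
```

play_rows(steps=[0,0,-10,0,0,0,0,0,-30,0,0,0,0,0,-55,0,0,0,-10,7,-70,0,0,0,-30,21,-75,0,0,0,-52,36,-75,0,0,0,-75,52,-75,0,0,0,-97,67,-75,0,0,0,-120,83,-75,0,0,0,-142,98,-75,0,0,0,-164,113,-75,0,0,0,-181,125,-75,0,0,0,-190,131,-75,0,0,0,-191,132,-75,0,0,0,-191,132,-75,0,0,0,-191,132,-75,0,0,0,-191,132,-60,0,0,0,-191,132,-45,0,0,0,-191,132,-35,0,0,0,-191,132,-35,0,0,0])

```text
t: 5.6
eef_pos: [0.6233, 0.2387, 0.0895]
ee_rot: [-0.003, -0.0, 1.0, -0.001]
force: [-0.1, -0.3, -1.6]
grip_width: 0.0583
gripper_force: 43.4
```

```bash
python3 -c "
from h import *
go(.6285,.2397,.0685)"
```

```text
pos [0.6233 0.2387 0.0895] shift [-5.4  1.  21. ] rot [-0.0018 -0.0066  0.    ] w 0.0583 F [-0.1 -0.3 -1.6] t 5.6
```

play_rows(steps=[-5,1,0,0,0,0,-5,1,5,0,0,0,-5,1,8,0,0,0,-5,1,8,0,0,0,-5,1,8,0,0,0,-5,1,8,0,0,0])

```text
t: 6.2
eef_pos: [0.6312, 0.2407, 0.0857]
ee_rot: [0.0, -0.0, 1.0, 0.0]
force: [0.3, -0.3, -1.5]
grip_width: 0.0584
gripper_force: 43.4
```

```bash
python3 -c "
from h import *
go(.6285,.2397,.0685);print(env.state()['dq'])"
```

```text
pos [0.6312 0.2407 0.0857] shift [ 2.7 -1.  17.2] rot [0.0001 0.0004 0.0002] w 0.0584 F [ 0.3 -0.3 -1.5] t 6.2
[-5.07431629e-05 -6.50602788e-04 -6.93170536e-04  1.50615588e-03
  4.94995122e-04 -2.61435712e-05]
```

play_rows(steps=[2.5,-1,4,0,0,0,2.5,-1,8,0,0,0,2.5,-1,11,0,0,0,2.5,-1,14,0,0,0,2.5,-1,16,0,0,0,2.5,-1,17,0,0,0,2.5,-1,17,0,0,0,2.5,-1,17,0,0,0])

```text
t: 7.0
eef_pos: [0.6288, 0.2397, 0.0686]
ee_rot: [0.0, -0.0, 1.0, 0.0]
force: [0.2, -0.9, -0.6]
grip_width: 0.0583
gripper_force: 43.5
```

```bash
python3 -c "
from h import *
go(.6285,.2397,.068)"
```

```text
pos [0.6288 0.2397 0.0686] shift [0.3 0.  0.6] rot [0.0001 0.0004 0.0002] w 0.0583 F [ 0.2 -0.9 -0.6] t 7.0
```

Nearly touching; lower 1 mm, open, rise, and move over to the pink tin.

play_rows(steps=[0,0,0.5,0,0,0,0,0,1,0,0,0,0,0,1,0,0,0])

```text
t: 7.3
eef_pos: [0.6288, 0.2397, 0.0679]
ee_rot: [0.0, -0.0, 1.0, 0.0]
force: [-0.7, 0.0, 1.1]
grip_width: 0.0587
gripper_force: 43.7
```

play_rows(steps=[0,0,0,0,0,0,0,0,0,0,0,0,0,0,0,0,0,0,0,0,0,0,0,0,0,0,0,0,0,0,0,0,-15,0,0,0,0,0,-40,0,0,0,0,0,-70,0,0,0,0,0,-105,0,0,0,0,0,-130,0,0,0,0,0,-130,0,0,0,0,0,-130,0,0,0,0,0,-130,0,0,0], gripper=85)

```text
t: 8.6
eef_pos: [0.6275, 0.2393, 0.1959]
ee_rot: [-0.001, -0.0, 1.0, -0.0]
force: [0.4, -0.4, -0.4]
grip_width: 0.0849
gripper_force: 0.0
```

```bash
python3 -c "
from h import *
snap('wrist','w2')
C=(.6275,.2397)
overlay('w2',[(*C,.088,.0305),(*C,.008,.052),(.6145,.048,.071,.0275),(.6145,.048,0,.0275),(.4401,.2673,.071,.0275),(.4401,.2673,0,.0275)],(0,0,560,420),1,'w2o')
a=cv2.imread('pics/w2o.png');cv2.imwrite('pics/w2o.png',cv2.resize(a,(800,600)))
go(.6145,.048,.2)"
```

```text
pos [0.6272 0.2392 0.1952] shift [  12.8 -191.3   -4.5] rot [-0.001  -0.0037  0.0002] w 0.0855 F [-0.1 -0.1 -0.9] t 8.65
```

View pics/w2o.png

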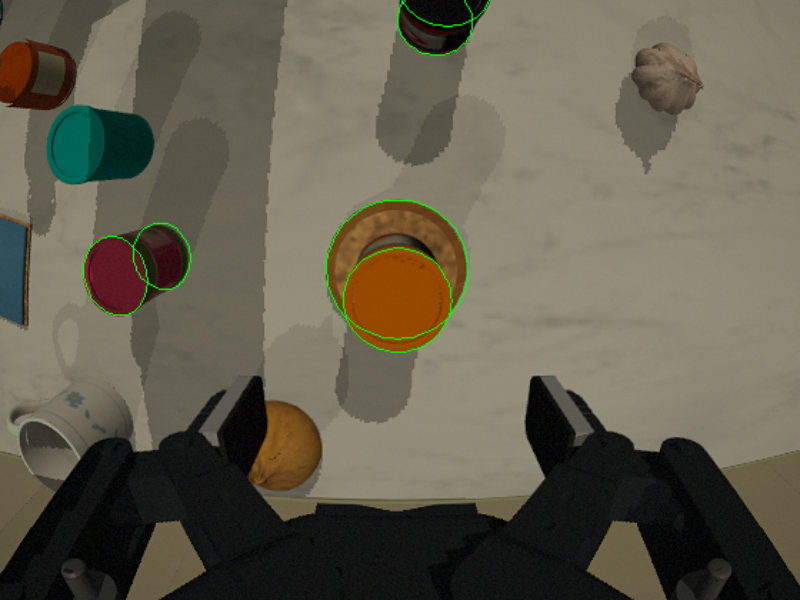

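play_rows(steps=[1,-15,0,0,0.002,0,3,-45,0,0,0.004,0,6,-85,0,0,0.004,0,9,-130,0,0,0.004,0,11,-165,0,0,0.004,0,13,-186,0,0,0.004,0,13,-191,0,0,0.004,0,13,-191,5,0,0.004,0,13,-191,20,0,0.004,0,13,-191,45,0,0.004,0,13,-191,75,0,0.004,0,13,-191,100,0,0.004,0,13,-191,100,0,0.004,0,13,-191,100,0,0.004,0,13,-191,100,0,0.004,0])

```text
t: 10.15
eef_pos: [0.6168, 0.0493, 0.0987]
ee_rot: [-0.001, -0.001, 1.0, 0.0]
force: [-0.4, 1.1, 0.2]
grip_width: 0.0852
gripper_force: 0.0
```

```bash
python3 -c "
from h import *
go(.6145,.048,.049)"
```

```text
pos [0.6168 0.0493 0.0987] shift [ 2.3 -1.3 49.7] rot [ 0.     -0.0015  0.0012] w 0.0852 F [-0.4  1.1  0.2] t 10.15
```

play_rows(steps=[1,-1,15,0,0,0,1,-1,30,0,0,0,1.5,-1,42,0,0,0,1.5,-1,49,0,0,0,1.5,-1,49,0,0,0,1.5,-1,49,0,0,0])

```text
t: 10.75
eef_pos: [0.6138, 0.0476, 0.0481]
ee_rot: [-0.002, -0.0, 1.0, 0.0]
force: [0.3, -0.4, 0.1]
grip_width: 0.0852
gripper_force: 0.0
```

play_rows(steps=[0,0,0,0,0,0,0,0,0,0,0,0,0,0,0,0,0,0,0,0,0,0,0,0,0,0,0,0,0,0,0,0,0,0,0,0,0,0,0,0,0,0,0,0,0,0,0,0], gripper=30)

```text
t: 11.55
eef_pos: [0.615, 0.0475, 0.0495]
ee_rot: [-0.001, -0.0, 1.0, -0.0]
force: [1.2, 0.5, 5.1]
grip_width: 0.0525
gripper_force: 42.5
```

```bash
python3 -c "
from h import *
go(.6275,.2397,.16)"
```

```text
pos [0.615  0.0475 0.0495] shift [ -12.3  192.1 -110.6] rot [-0.0001 -0.0018  0.0002] w 0.0525 F [1.2 0.5 5.1] t 11.55
```

play_rows(steps=[0,0,-10,0,0,0,0,0,-30,0,0,0,0,0,-60,0,0,0,0,0,-90,0,0,0,0,8,-115,0,0,0,-1,25,-120,0,0,0,-3,50,-120,0,0,0,-5,75,-120,0,0,0,-7,100,-120,0,0,0,-8,125,-120,0,0,0,-10,150,-120,0,0,0,-11,170,-120,0,0,0,-12,184,-120,0,0,0,-12,191,-120,0,0,0,-12.5,192,-118,0,0,0,-12.5,192,-112,0,0,0,-12.5,192,-106,0,0,0,-12.5,192,-102,0,0,0,-12.5,192,-102,0,0,0,-12.5,192,-102,0,0,0])

```text
t: 13.55
eef_pos: [0.6267, 0.2391, 0.1501]
ee_rot: [-0.002, 0.0, 1.0, -0.0]
force: [-0.3, 0.7, -1.7]
grip_width: 0.0526
gripper_force: 42.2
```

play_rows(steps=[0,0,0,0,0,0,0,0,0,0,0,0,0,0,0,0,0,0])

```text
t: 13.85
eef_pos: [0.627, 0.2397, 0.1508]
ee_rot: [-0.002, -0.0, 1.0, 0.0]
force: [0.7, -0.0, -1.0]
grip_width: 0.0527
gripper_force: 42.2
```

```bash
python3 -c "
from h import *
go(.6278,.2397,.1385)"
```

```text
pos [0.627  0.2397 0.1508] shift [-0.8  0.  12.3] rot [ 0.0002 -0.0034  0.0002] w 0.0527 F [ 0.7 -0.  -1. ] t 13.85
```

play_rows(steps=[-0.5,0,4,0,-0.003,0,-1,0,7,0,-0.003,0,-1,0,10,0,-0.003,0,-1,0,12,0,-0.003,0,-1,0,13,0,-0.003,0,-1,0,13,0,-0.003,0,-1,0,13,0,-0.003,0])

```text
t: 14.55
eef_pos: [0.6279, 0.2396, 0.1375]
ee_rot: [-0.0, -0.0, 1.0, 0.0]
force: [-0.3, 0.2, 0.3]
grip_width: 0.0526
gripper_force: 42.3
```

```bash
python3 -c "
from h import *
go(.628,.2397,.1375)"
```

```text
pos [0.6279 0.2396 0.1375] shift [-0.1  0.1  0. ] rot [ 0.     -0.0006  0.0002] w 0.0526 F [-0.3  0.2  0.3] t 14.55
```

play_rows(steps=[0,0,0.7,0,0,0,0,0,0.7,0,0,0])

```text
t: 14.75
eef_pos: [0.628, 0.2396, 0.1375]
ee_rot: [-0.0, -0.0, 1.0, 0.0]
force: [-1.2, -0.4, 3.7]
grip_width: 0.0528
gripper_force: 42.5
```

play_rows(steps=[0,0,0,0,0,0,0,0,0,0,0,0,0,0,0,0,0,0,0,0,0,0,0,0,0,0,0,0,0,0,0,0,-15,0,0,0,0,0,-40,0,0,0,0,0,-70,0,0,0,0,0,-80,0,0,0,10,2,-80,0,0,0,40,6,-80,0,0,0,80,12,-80,0,0,0,125,18,-80,0,0,0,165,24,-80,0,0,0,184,27,-80,0,0,0,188,28,-80,0,0,0,188,28,-80,0,0,0,188,28,-80,0,0,0,188,28,-80,0,0,0], gripper=85)

```text
t: 16.65
eef_pos: [0.4409, 0.2674, 0.2167]
ee_rot: [-0.0, 0.0, 1.0, -0.0]
force: [-0.2, -0.2, 0.6]
grip_width: 0.0848
gripper_force: 0.0
```

```bash
python3 -c "
from h import *
snap('wrist','w3')
C=(.6275,.2397);B=(.4401,.2673)
overlay('w3',[(*C,.159,.0275),(*C,.088,.0305),(*C,.008,.052),(*B,.071,.0275),(*B,0,.0275)],(0,0,560,420),1,'w3o')
a=cv2.imread('pics/w3o.png');cv2.imwrite('pics/w3o.png',cv2.resize(a,(800,600)))
go(*B,.049)"
```

```text
pos [0.4409 0.2673 0.2167] shift [  0.6  -0.  167.7] rot [-0.0001 -0.0009 -0.0008] w 0.0852 F [ 0.4 -0.   0. ] t 16.7
```

View pics/w3o.png

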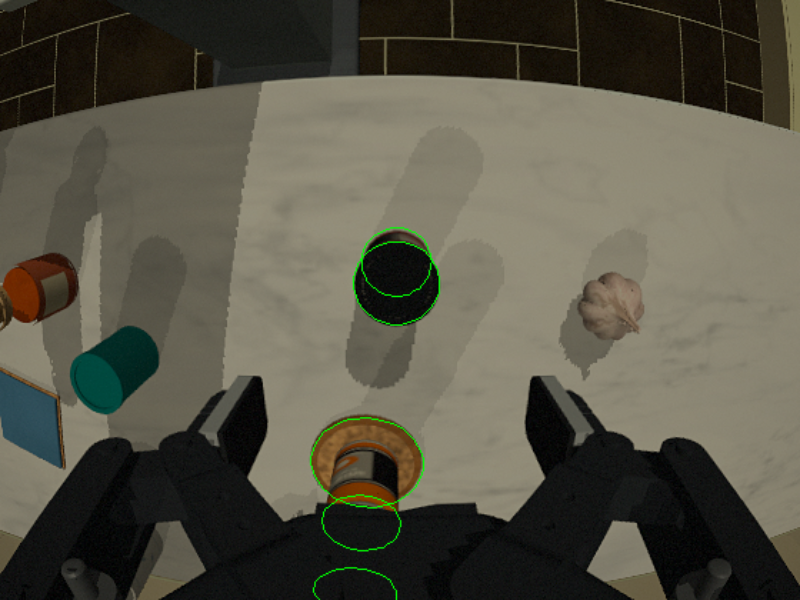

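play_rows(steps=[0.5,0,20,0,0,0,0.5,0,50,0,0,0,0.5,0,85,0,0,0,0.5,0,115,0,0,0,0.5,0,140,0,0,0,0.5,0,158,0,0,0,0.5,0,166,0,0,0,0.5,0,167,0,0,0,0.5,0,167,0,0,0])

```text
t: 17.6
eef_pos: [0.4401, 0.2678, 0.0504]
ee_rot: [-0.0, 0.0, 1.0, 0.0]
force: [-0.1, -0.5, 0.5]
grip_width: 0.0854
gripper_force: 0.0
```

play_rows(steps=[0,0,0,0,0,0,0,0,0,0,0,0,0,0,0,0,0,0,0,0,0,0,0,0,0,0,0,0,0,0,0,0,0,0,0,0,0,0,0,0,0,0,0,0,0,0,0,0], gripper=30)

```text
t: 18.4
eef_pos: [0.4404, 0.268, 0.0513]
ee_rot: [0.001, -0.0, 1.0, 0.0]
force: [-0.1, -0.9, 6.7]
grip_width: 0.053
gripper_force: 42.4
```

```bash
python3 -c "
from h import *
go(.6275,.2397,.24)"
```

```text
pos [0.4404 0.268  0.0513] shift [-187.4  -28.2 -188.4] rot [0.0007 0.0015 0.0004] w 0.053 F [-0.1 -0.9  6.7] t 18.4
```

play_rows(steps=[0,0,-10,0,0,0,0,0,-35,0,0,0,0,0,-70,0,0,0,0,0,-105,0,0,0,0,0,-140,0,0,0,0,0,-170,0,0,0,0,0,-188,0,0,0,-5,-1,-194,0,0,0,-20,-3,-194,0,0,0,-43,-7,-194,0,0,0,-68,-10,-194,0,0,0,-93,-14,-194,0,0,0,-118,-18,-194,0,0,0,-142,-21,-194,0,0,0,-162,-24,-194,0,0,0,-177,-27,-194,0,0,0,-185,-28,-194,0,0,0,-187,-28,-194,0,0,0,-187,-28,-194,0,0,0,-187,-28,-190,0,0,0])

```text
t: 20.4
eef_pos: [0.6261, 0.2399, 0.2398]
ee_rot: [-0.0, -0.0, 1.0, 0.0]
force: [0.5, -0.6, -1.9]
grip_width: 0.0524
gripper_force: 42.3
```

play_rows(steps=[0,0,5,0,0,0,0,0,10,0,0,0,0,0,14,0,0,0,0,0,14,0,0,0,0,0,14,0,0,0,0,0,14,0,0,0])

```text
t: 21.0
eef_pos: [0.6265, 0.2397, 0.226]
ee_rot: [-0.0, -0.0, 1.0, 0.0]
force: [-0.7, 0.4, -1.3]
grip_width: 0.0528
gripper_force: 42.3
```

```bash
python3 -c "
from h import *
go(.6277,.2397,.2103)"
```

```text
pos [0.6265 0.2397 0.226 ] shift [-1.2 -0.  15.7] rot [ 0.0002 -0.0004  0.0003] w 0.0528 F [-0.7  0.4 -1.3] t 21.0
```

play_rows(steps=[-0.5,0,5,0,0,0,-1,0,9,0,0,0,-1.2,0,12,0,0,0,-1.2,0,14,0,0,0,-1.2,0,15.5,0,0,0,-1.2,0,16,0,0,0,-1.2,0,16,0,0,0])

```text
t: 21.7
eef_pos: [0.6278, 0.2397, 0.2104]
ee_rot: [-0.0, -0.0, 1.0, 0.0]
force: [-1.0, -0.5, 1.6]
grip_width: 0.0526
gripper_force: 42.5
```

play_rows(steps=[0,0,0.3,0,0,0,0,0,0.3,0,0,0,0,0,0.3,0,0,0,0,0,0.3,0,0,0,0,0,0.3,0,0,0,0,0,-15,0,0,0,0,0,-40,0,0,0,0,0,-65,0,0,0,0,0,-70,0,0,0,0,0,-70,0,0,0], gripper=85)

```text
t: 22.7
eef_pos: [0.6286, 0.2399, 0.2822]
ee_rot: [0.002, -0.0, 1.0, 0.001]
force: [0.6, -0.1, -0.0]
grip_width: 0.0851
gripper_force: 0.0
```

play_rows(steps=[5,-15,0,0,0,0,15,-45,0,0,0,0,28,-85,0,0,0,0,43,-130,0,0,0,0,58,-175,0,0,0,0,73,-220,5,0,0,0,88,-265,15,0,0,0,103,-310,30,0,0,0,118,-355,45,0,0,0,133,-400,60,0,0,0,147,-440,70,0,0,0,157,-470,75,0,0,0,163,-486,78,0,0,0,165,-491,80,0,0,0,165,-491,80,0,0,0,165,-491,80,0,0,0,165,-491,80,0,0,0,165,-491,80,0,0,0])

```text
t: 24.5
eef_pos: [0.4631, -0.2506, 0.2001]
ee_rot: [-0.0, -0.001, 1.0, -0.0]
force: [0.4, 0.3, 0.1]
grip_width: 0.085
gripper_force: 0.0
```

```bash
python3 -c "
from h import *
snap('wrist','w4');snap('scene','s4')
J=(.4626,-.2516);T=(.6132,-.16);K=(.4508,-.0588)
overlay('w4',[(*J,.082,.033),(*J,0,.033),(*T,.008,.052),(*K,.111,.012),(*K,0,.028)],(0,0,560,420),1,'w4o')
a=cv2.resize(cv2.imread('pics/w4o.png'),(800,600))
C=(.6275,.2397)
overlay('s4',[(*C,.23,.0275),(*C,.159,.0275),(*C,.088,.0305),(*C,.008,.0305)],(220,130,310,220),3,'s4o')
b=cv2.imread('pics/s4o.png');a[:b.shape[0],-b.shape[1]:]=b
cv2.imwrite('pics/w4o.png',a)
go(*J,.06)"
```

```text
pos [ 0.463  -0.2508  0.2001] shift [  0.3  -0.8 140.1] rot [-0.0002 -0.0006  0.0015] w 0.085 F [ 0.1 -0.3  0.9] t 24.6
```

View pics/w4o.png

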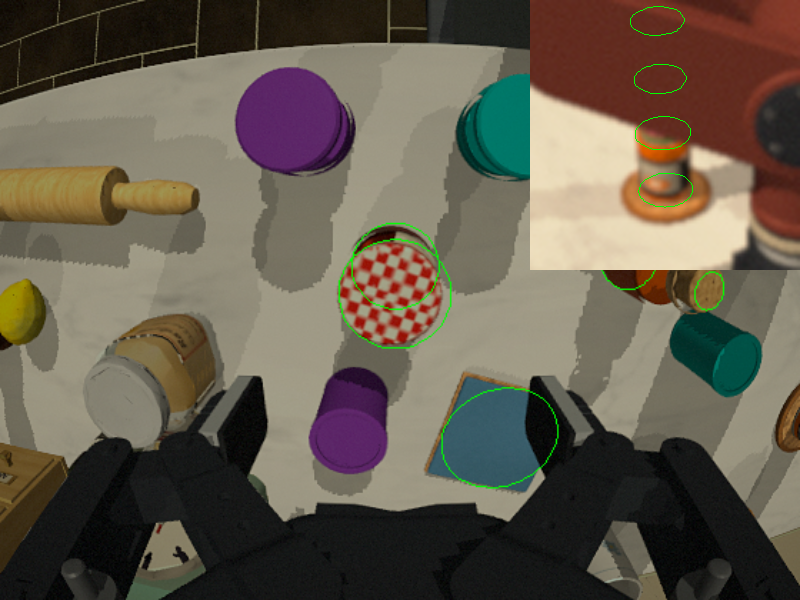

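play_rows(steps=[0,-2,15,0,0,0,0.3,-3,40,0,0,0,0.3,-3,70,0,0,0,0.3,-3,100,0,0,0,0.3,-3,125,0,0,0,0.3,-3,137,0,0,0,0.3,-3,140,0,0,0,0.3,-3,140,0,0,0,0.3,-3,140,0,0,0])

```text
t: 25.5
eef_pos: [0.4633, -0.2552, 0.0612]
ee_rot: [0.001, -0.0, 1.0, -0.001]
force: [0.5, 0.8, 0.4]
grip_width: 0.0849
gripper_force: 0.0
```

play_rows(steps=[0,0,0,0,0,0,0,0,0,0,0,0,0,0,0,0,0,0,0,0,0,0,0,0,0,0,0,0,0,0,0,0,0,0,0,0,0,0,0,0,0,0], gripper=40)

```text
t: 26.2
eef_pos: [0.4632, -0.2548, 0.0616]
ee_rot: [0.001, -0.0, 1.0, -0.0]
force: [-0.9, 1.5, 6.2]
grip_width: 0.064
gripper_force: 43.7
```

```bash
python3 -c "
from h import *
go(.6134,-.16,.16)"
```

```text
pos [ 0.4632 -0.2548  0.0616] shift [-150.3   94.7  -98.4] rot [-0.001   0.001   0.0001] w 0.064 F [-0.9  1.5  6.2] t 26.2
```

play_rows(steps=[0,0,-10,0,0,0,0,0,-35,0,0,0,0,0,-70,0,0,0,0,0,-95,0,0,0,-3,2,-105,0,0,0,-13,8,-105,0,0,0,-30,19,-105,0,0,0,-50,32,-105,0,0,0,-72,46,-105,0,0,0,-95,60,-105,0,0,0,-117,74,-105,0,0,0,-135,85,-105,0,0,0,-147,93,-105,0,0,0,-150,95,-104,0,0,0,-150,95,-90,0,0,0,-150,95,-65,0,0,0,-150,95,-40,0,0,0,-150,95,-25,0,0,0,-150,95,-25,0,0,0,-150,95,-25,0,0,0])

```text
t: 28.2
eef_pos: [0.6116, -0.1597, 0.0843]
ee_rot: [-0.001, 0.0, 1.0, 0.0]
force: [-0.1, 0.5, -5.0]
grip_width: 0.0642
gripper_force: 46.6
```

play_rows(steps=[0,0,0,0,0,0,0,0,0,0,0,0])

```text
t: 28.4
eef_pos: [0.6136, -0.16, 0.0867]
ee_rot: [0.001, -0.0, 1.0, -0.001]
force: [0.1, -0.5, -5.7]
grip_width: 0.0636
gripper_force: 46.6
```

```bash
python3 -c "
from h import *
go(.6139,-.16,.0696)"
```

```text
pos [ 0.6136 -0.16    0.0867] shift [-0.2  0.1 17.1] rot [-0.0014  0.0025  0.0001] w 0.0636 F [ 0.1 -0.5 -5.7] t 28.4
```

play_rows(steps=[-0.3,0,5,0,0.002,0,-0.3,0,9,0,0.002,0,-0.3,0,12,0,0.002,0,-0.3,0,15,0,0.002,0,-0.3,0,17,0,0.002,0,-0.3,0,17.5,0,0.002,0,-0.3,0,17.5,0,0.002,0])

```text
t: 29.1
eef_pos: [0.6129, -0.1593, 0.07]
ee_rot: [-0.002, -0.0, 1.0, 0.0]
force: [-5.5, 2.4, 6.9]
grip_width: 0.0642
gripper_force: 48.0
```

play_rows(steps=[0,0,0,0,0,0,0,0,0,0,0,0,0,0,0,0,0,0,0,0,0,0,0,0,0,0,0,0,0,0,0,0,-15,0,0,0,0,0,-45,0,0,0,0,0,-85,0,0,0,0,0,-130,0,0,0,0,0,-160,0,0,0,0,0,-170,0,0,0,0,0,-170,0,0,0,0,0,-170,0,0,0,0,0,-170,0,0,0], gripper=85)

```text
t: 30.5
eef_pos: [0.6113, -0.1588, 0.234]
ee_rot: [-0.004, -0.0, 1.0, 0.001]
force: [0.1, -0.2, -0.5]
grip_width: 0.0853
gripper_force: 0.0
```

```bash
python3 -c "
from h import *
snap('wrist','w5')
J=(.6134,-.16);K=(.4508,-.0588)
overlay('w5',[(*J,.09,.033),(*J,0.008,.052),(*K,.111,.012),(*K,0,.028)],(0,0,560,420),1,'w5o')
a=cv2.resize(cv2.imread('pics/w5o.png'),(800,600));cv2.imwrite('pics/w5o.png',a)
go(*K,.23)"
```

```text
pos [ 0.6114 -0.1588  0.234 ] shift [160.5 100.    5.5] rot [ 0.0019 -0.008   0.0002] w 0.085 F [ 0.1  0.3 -0.6] t 30.55
```

View pics/w5o.png

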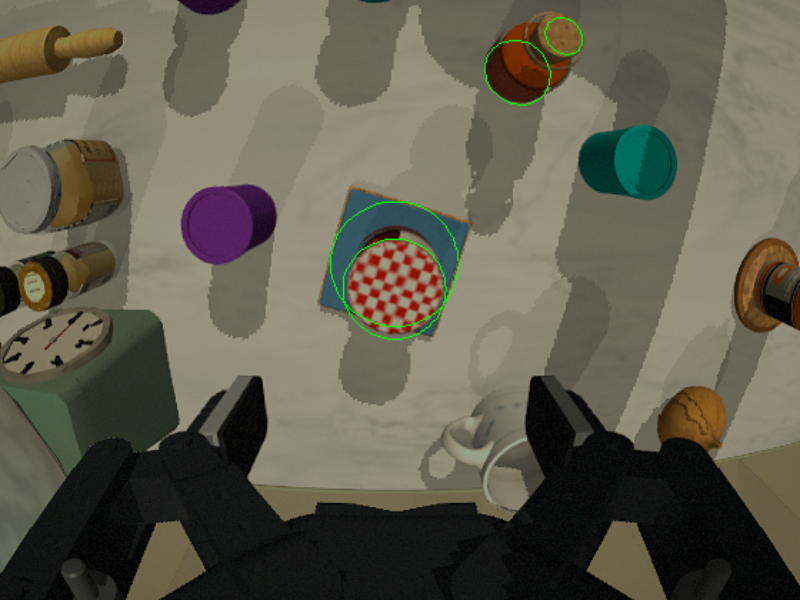

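play_rows(steps=[10,6,0,0,-0.003,0,35,22,0,0,-0.006,0,70,44,0,0,-0.008,0,105,66,0,0,-0.008,0,135,84,0,0,-0.008,0,154,96,3,0,-0.008,0,160,100,3,0,-0.008,0,160,100,3,0,-0.008,0,160,100,3,0,-0.008,0,160,100,3,0,-0.008,0])

```text
t: 31.55
eef_pos: [0.4539, -0.06, 0.2349]
ee_rot: [0.003, 0.0, 1.0, -0.0]
force: [-0.1, -0.6, -1.0]
grip_width: 0.0849
gripper_force: 0.0
```

```bash
python3 -c "
from h import *
snap('wrist','w6')
K=(.4508,-.0588)
overlay('w6',[(*K,.111,.012),(*K,.085,.028),(*K,0,.028)],(180,120,380,270),4,'w6o')
go(*K,.089)"
```

```text
pos [ 0.4538 -0.06    0.2348] shift [  3.8   1.3 145.8] rot [-0.0002  0.0054 -0.0003] w 0.085 F [ 0.4  0.4 -0.3] t 31.6
```

View pics/w6o.png

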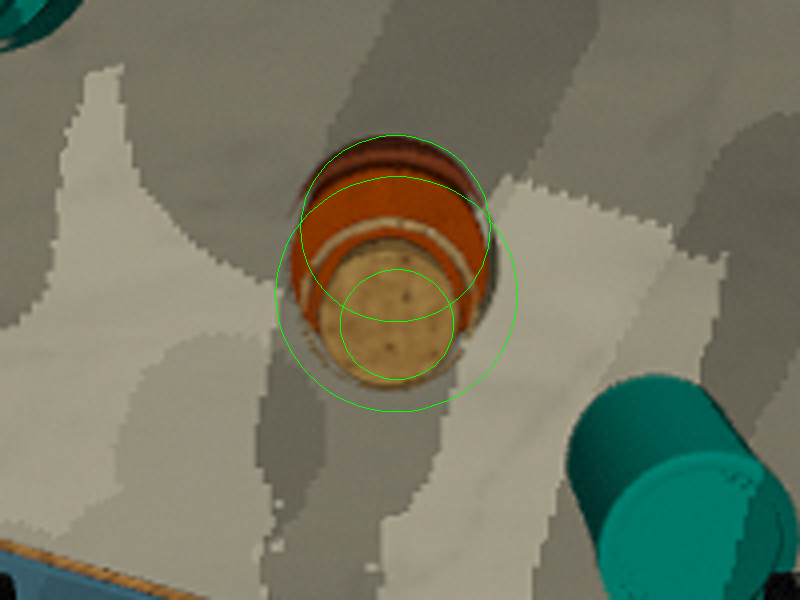

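play_rows(steps=[1,0,15,0,0.003,0,3,0,40,0,0.005,0,4,0,75,0,0.005,0,4,0,105,0,0.005,0,4,0,135,0,0.005,0,4,0,152,0,0.005,0,4,0,159,0,0.005,0,4,0,160,0,0.005,0,4,0,160,0,0.005,0])

```text
t: 32.5
eef_pos: [0.4503, -0.0596, 0.0749]
ee_rot: [0.0, -0.0, 1.0, -0.0]
force: [0.2, 0.8, 0.6]
grip_width: 0.085
gripper_force: 0.0
```

play_rows(steps=[0,0,0,0,0,0,0,0,0,0,0,0,0,0,0,0,0,0,0,0,0,0,0,0,0,0,0,0,0,0,0,0,0,0,0,0,0,0,0,0,0,0,0,0,0,0,0,0], gripper=30)

```text
t: 33.3
eef_pos: [0.451, -0.0599, 0.0761]
ee_rot: [0.001, -0.0, 1.0, -0.001]
force: [-0.2, -1.2, 6.2]
grip_width: 0.0544
gripper_force: 42.6
```

```bash
python3 -c "
from h import *
go(.613,-.16,.2)"
```

```text
pos [ 0.451  -0.0599  0.0761] shift [-162.3 -100.3 -123.4] rot [-0.001   0.0026  0.0003] w 0.0544 F [-0.2 -1.2  6.2] t 33.3
```

play_rows(steps=[0,0,-10,0,0,0,0,0,-35,0,0,0,0,0,-70,0,0,0,0,0,-105,0,0,0,0,0,-125,0,0,0,-4,-2,-130,0,0,0,-15,-9,-130,0,0,0,-33,-20,-130,0,0,0,-55,-34,-130,0,0,0,-78,-48,-130,0,0,0,-101,-62,-130,0,0,0,-123,-76,-130,0,0,0,-143,-88,-130,0,0,0,-156,-96,-130,0,0,0,-162,-100,-130,0,0,0,-162,-100,-128,0,0,0,-162,-100,-118,0,0,0,-162,-100,-108,0,0,0,-162,-100,-105,0,0,0,-162,-100,-105,0,0,0])

```text
t: 35.3
eef_pos: [0.6104, -0.1587, 0.1781]
ee_rot: [-0.001, -0.0, 1.0, 0.001]
force: [-0.5, -0.2, -1.7]
grip_width: 0.0545
gripper_force: 43.1
```

play_rows(steps=[0,0,0,0,0,0,0,0,0,0,0,0,0,0,0,0,0,0])

```text
t: 35.6
eef_pos: [0.6121, -0.1595, 0.1804]
ee_rot: [0.001, -0.0, 1.0, -0.0]
force: [0.0, -0.5, -1.6]
grip_width: 0.0548
gripper_force: 43.1
```

```bash
python3 -c "
from h import *
go(.6135,-.16,.1661)"
```

```text
pos [ 0.6121 -0.1595  0.1804] shift [-1.4 -0.5 14.3] rot [-0.0005  0.0012  0.0003] w 0.0548 F [ 0.  -0.5 -1.6] t 35.6
```

play_rows(steps=[-0.5,-0.5,4,0,0.001,0,-1,-0.5,8,0,0.001,0,-1.2,-0.5,11,0,0.001,0,-1.2,-0.5,13,0,0.001,0,-1.2,-0.5,14,0,0.001,0,-1.2,-0.5,14,0,0.001,0,-1.2,-0.5,14,0,0.001,0])

```text
t: 36.3
eef_pos: [0.6132, -0.1599, 0.1659]
ee_rot: [-0.0, -0.0, 1.0, -0.0]
force: [0.3, -0.5, -0.8]
grip_width: 0.0548
gripper_force: 43.1
```

play_rows(steps=[0,0,0.5,0,0,0,0,0,1,0,0,0,0,0,1,0,0,0])

```text
t: 36.6
eef_pos: [0.6134, -0.1599, 0.1659]
ee_rot: [0.0, -0.0, 1.0, -0.0]
force: [-2.1, 1.2, 4.9]
grip_width: 0.0546
gripper_force: 43.8
```

Contact. Release, rise, and move back toward the middle for a look.

play_rows(steps=[0,0,0,0,0,0,0,0,0,0,0,0,0,0,0,0,0,0,0,0,0,0,0,0,0,0,0,0,0,0,0,0,-15,0,0,0,0,0,-40,0,0,0,0,0,-75,0,0,0,0,0,-105,0,0,0,0,0,-110,0,0,0,20,0,-110,0,0,0,60,0,-110,0,0,0,100,0,-110,0,0,0,140,0,-110,0,0,0,180,0,-110,0,0,0,200,0,-110,0,0,0,200,0,-110,0,0,0,200,0,-110,0,0,0,200,0,-110,0,0,0], gripper=85)

```text
t: 38.5
eef_pos: [0.4139, -0.16, 0.275]
ee_rot: [-0.0, -0.0, 1.0, -0.0]
force: [0.6, -0.1, 0.7]
grip_width: 0.085
gripper_force: 0.0
```

```bash
python3 -c "
from h import *
snap('scene','s7');snap('top','t7')
C=(.6275,.2397);J=(.6125,-.16)
o=[(*C,.23,.0275),(*C,.159,.0275),(*C,.088,.0305),(*J,.201,.014),(*J,.09,.033)]
overlay('s7',o,(210,90,400,310),2,'a');overlay('t7',o,(180,110,440,270),2,'b')
a=cv2.imread('pics/a.png');b=cv2.imread('pics/b.png');c=np.zeros((440,a.shape[1]+400,3),np.uint8)
b=cv2.resize(b,(400,246));c[:,:a.shape[1]]=a;c[:246,a.shape[1]:]=b
cv2.imwrite('pics/f7.png',c)"
```

```text
(no output)
```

View pics/f7.png

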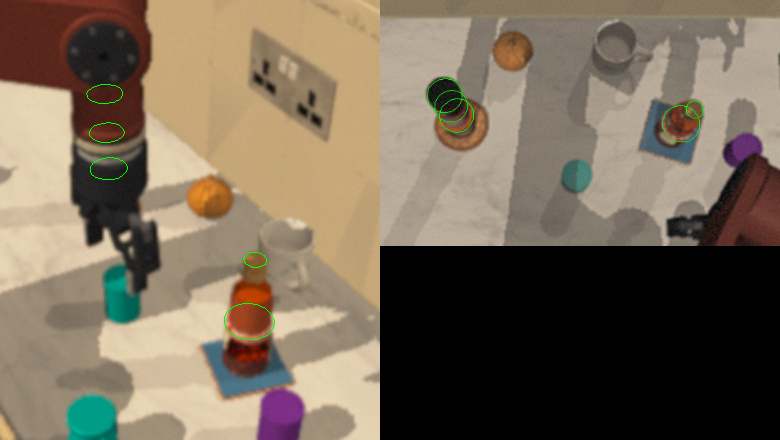

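```bash
python3 -c "
from h import *
print(job.job_done())"
```

```text
the job is handed in; nothing more can be done
None
```

Both stacks are built, released and handed in at about 39 s; the last pictures show both standing and centred to within a few millimetres, with the onion and mug in place, and I never moved near the garlic, which was outside that last crop.

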